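Gauge check of an analyser's sloping sample port at a field test station

ROBOT

A 6-joint arm with a two-finger parallel gripper is mounted at the origin on the work surface. World frame = base frame: x ahead of the robot, y to its left, z up, the work surface at z = 0. Lengths are in m, angles in rad, forces in N, time in s.
With the tool pointing down it reaches from about 0.35 to 0.725 m from the base axis. Payload 6 kg.
Tool frame: the origin (TCP) lies midway between the tips of the shut fingers; the grasp point (between the pads) lies 19 mm behind it; y points along the fingers, x is the direction in which the jaws open and shut, and the axes are right-handed (so a half turn about y gives the same grasp; the last joint's range is limited). The gripper opens to 85 mm and grips with 20 to 120 N. Pads are 22 mm wide; open, the fingers measure 114 mm over their backs; the gripper's body (76 mm by 85 mm) begins 54 mm behind the grasp point. The pads swing forward as they close: fully open they stand 13 mm farther back than shut.
Start: joints at [0.334, 0.04, 0.085, 0, -1.615, -0.334], TCP at [0.6, 0, 0.231] pointing down, gripper open.
Joint ranges: [-2.56, 2.56], [-1.29, 2.01], [-1.08, 1.49], [-3.29, 1.98], [-2.81, -0.18], [-2.99, 2.99]. Speed limits (rad/s): [2.57, 2.57, 3.01, 3.14, 3.14, 3.14].

INTERFACE

Orientations are given as a rotation vector (axis times angle).
In Python, from workcell import state, imaging, robot gives the robot as it stands. The module is installed in compiled form; this text tells all that it offers.
- The arm moves only by the tool play_rows, never from a script. Its argument "rows" is a list of rows, each a list of 6 numbers: the shift along the tool's x, y, z in mm, then the turn, a rotation vector about the tool's x, y, z in rad. In form: [[x, y, z, ax, ay, az], ...]. A call has 1 to 12 rows; each row is the pose to reach, as a shift and turn from the pose commanded when the call began, along the tool's axes at that moment; what a row does not reach only later rows make up. A row lasts 1/10 s, in which the tool goes at most 50 mm and 8.59 degrees, less where a joint would pass 70% of its speed; a pose out of reach is approached as far as the arm can. A call with a gripper value outside its range is refused whole. "claw" is the opening in per cent of the stroke, from 0 (shut) to 100 (fully open), set as the call begins (left out, the last holds). The fingers move at their own pace and stop on an object; "squeeze" is the grip in N (left out, the last holds). Time passes only in rows, so rows that repeat a pose let the fingers close. It gives the time, the measured TCP pose, the force and the opening at its end, in the units of the state.
- state(): the state, without advancing time (a new reading comes with each control period).
- imaging.read_camera(name): name is "scene" or "side" or "wrist"; returns a dict with "img" (480x640x3 uint8, red, green, blue), "range_z" (480x640 float32, m along the optical axis (not along the pixel's ray), 0 where there is no reading), "fov_y" (degrees; the focal length in pixels is half the picture's height over the tangent of half this angle, whatever the lens; pixels are square), "cx", "cy" (the principal point, pixels), "eye" and "orientation" of the camera in the world; the wrist camera has in their place "mount" (4x4, takes a point from camera to tool coordinates, whose origin is the TCP and whose axes are the tool frame's). Camera axes: x right, y down, z forward; pixel columns grow to the right and rows downward; lengths in m; the calibration is good to about 2 mm. A picture is of the moment at which its call begins: read the wrist's pose just before it.
- robot.close_job(): hands the job in, once; it reports no verdict.
The state is a dict: "clock": time; "qpos": joint angles; "qd": joint speeds; "joint_efforts": joint torques, N m; "position": TCP position; "tool_rot": TCP orientation; "force": force on the tool from outside, world axes, zero at the start; "wrist_torque": the same for the moment, N m; "grip_width": finger opening in m.
Only numpy, scipy, OpenCV 4.12 (cv2) and the standard library are available. Lean on these libraries where they do the work, as an engineer would, in place of code of your own. Each camera call takes 0.05 s, during which the arm holds its last target.

TASK

Check the analyser's blue sloping sample port with the orange gauge rod: take the rod from its cradle, push its shaft down the port until the black collar stops against the mouth, then draw it right out again. Present the tip for reading: finish while still holding the rod still and level, in line with the white stripe on the grey reader, with the tip over the middle of the dark round window and about 5 cm above it, touching nothing but the gripper. Leave the blue rod and the other things on the table where they are.

Things in the scene. Friction and masses are not known exactly. Their poses are not given: they have to be found in the camera images.
- orange_rod: the orange gauge rod, lying level in its cradle, 90 g. Origin: handle centre on the rod's axis, 55 mm above the table at start; x axis runs to the tip. Handle 90 mm long (x -45 to 45), 18 x 18 mm, flat sides upright; then a black stop collar 40 mm in diameter, x 45 to 52; then a steel shaft 10 mm in diameter, round-ended, to x = 152, the last 25 mm coloured like the handle.
- orange_rod_collar (a point): centre of the front face of the orange rod's collar (the face that meets the port's mouth), at x = +52 mm in the rod's frame.
- orange_rod_tip (a point): on the orange rod's axis, centre of its round tip, 5 mm behind the very end, at x = +147 mm in the rod's frame.
- blue_rod: a blue gauge rod, not to be used, of the same shape, size and frame as the orange one, lying in the other cradle.
- cradle_a: cradle of the orange rod: low fixed stand, plate 190 x 60 x 8 mm (x -65 to 125) with two white notched supports 10 mm thick, 34 mm wide, at x = -36 (handle; 53 mm high) and x = 100 (shaft; 56 mm high); the rod lifts straight up. Origin at table height under the rod's origin; x axis as the rod's. The two cradles may stand in either order.
- cradle_b: cradle of the blue rod: low fixed stand, plate 190 x 60 x 8 mm (x -65 to 125) with two white notched supports 10 mm thick, 34 mm wide, at x = -36 (handle; 53 mm high) and x = 100 (shaft; 56 mm high); the rod lifts straight up. Origin at table height under the rod's origin; x axis as the rod's. 
- analyser: desktop analyser, fixed. Origin at table height straight below the middle of the port's mouth; its x axis points level from the mouth towards the machine. White housing 210 x 230 x 190 mm high, x 100 to 310, y -115 to +115; a steel foot and prop carry the tube at x = 59 to 71.
- port: blue fixed tube sloping 25 degrees (0.436 rad) down into the analyser. Origin: centre of the open mouth, 140 mm above the table; x axis points down the bore. 112 mm long, bore 16 mm, outside 28 mm; the 18 mm at the mouth flare to 42 mm outside, 30 mm inside. The shaft goes in freely; the collar stops on the rim (collar point then at the port's origin) before the tip meets anything.
- reader: grey reader pad, fixed, 100 (x) x 90 (y) x 32 mm, with a dark round window 44 mm in diameter in the middle of its top and a white stripe along its x axis on both sides of the window. Origin: centre of its underside.
- window (a point): middle of the reader's dark window, 34 mm above the table.
- marker: loose black marker pen, 120 x 11 x 11 mm, lying; origin under its middle.
- buffer: loose small capped bottle, 38 mm in diameter, 85 mm tall, standing; origin at the centre of its underside.
- welltray: loose clear well tray, 85 x 125 x 20 mm; origin at the centre of its underside.
- cassette0: loose white test cassette, 70 x 22 x 8 mm, lying flat; origin at the centre of its underside.
- cassette1: loose white test cassette, 70 x 22 x 8 mm, lying flat; origin at the centre of its underside.
- cassette2: loose white test cassette, 70 x 22 x 8 mm, lying flat; origin at the centre of its underside.
Things that resemble listed ones, but are neither listed nor needed, are in the scene too. There is more than one size of the reader; the job needs the largest. Several things have the shape of the orange_rod; the one meant has the colours described above.

How it is judged:
On the way, in this order (a step that is already met when the one before it is completed fails the run):
1. The orange rod is held in the port with its collar against the mouth (within 4 mm) (x of orange_rod_collar in the frame of port above -0.004 m and distance between orange_rod_collar and port below 0.008 m and angle between the x axis of orange_rod and the x axis of port, either way round below 0.12 rad and x of orange_rod_tip in the frame of port above 0.085 m and contact force between orange_rod and the fingers above 1 N), for 0.2 s.
2. The orange rod is drawn right out of the port, still held (x of orange_rod_tip in the frame of port below -0.01 m and contact force between orange_rod and the fingers above 1 N), for 0.1 s.
At the end, for the whole second after the job is handed in: Orange rod gripped (over 1 N), still, level within 0.12 rad, along the stripe within 0.25 rad either way, tip within 20 mm (from above) of the window middle and 25 to 85 mm over it, touching nothing else; blue rod within 20 mm, others within 30 mm of their start, bottle upright (contact force between orange_rod and the fingers above 1 N and horizontal distance between orange_rod_tip and window below 0.02 m and height (world z) of orange_rod_tip between 0.059 and 0.119 m and angle between orange_rod's own x axis and vertical between 1.4508 and 1.6908 rad and angle between the x axis of orange_rod and the x axis of reader, either way round below 0.25 rad and linear speed of orange_rod below 0.02 m/s and angular speed of orange_rod below 0.15 rad/s and contact force between orange_rod and reader below 0.05 N and contact force between orange_rod and analyser below 0.05 N and contact force between orange_rod and port below 0.05 N and contact force between orange_rod and cradle_a below 0.05 N and contact force between orange_rod and cradle_b below 0.05 N and contact force between orange_rod and blue_rod below 0.05 N and contact force between orange_rod and marker below 0.05 N and contact force between orange_rod and buffer below 0.05 N and contact force between orange_rod and welltray below 0.05 N and contact force between orange_rod and cassette0 below 0.05 N and contact force between orange_rod and cassette1 below 0.05 N and contact force between orange_rod and cassette2 below 0.05 N and distance of blue_rod from where it was at the start of the episode below 0.02 m and distance of each of marker, buffer, welltray, cassette0, cassette1, cassette2 from where it was at the start of the episode below 0.03 m and angle between buffer's own z axis and vertical below 0.3 rad); the arm keeps its last pose, push and grip.
It fails at once if The blue rod is disturbed (moved over 20 mm) (distance of blue_rod from where it was at the start of the episode above 0.02 m).
It fails at once if A bystander is pushed more than 30 mm or the bottle is tipped (distance of any of marker, buffer, welltray, cassette0, cassette1, cassette2 from where it was at the start of the episode above 0.03 m or angle between buffer's own z axis and vertical above 0.5 rad).
It also fails if it takes over 51 s, if anything falls off the work surface, if the arm or the gripper's body presses on something with over 40 N, if the wrist force passes 120 N, or if a joint passes its speed limit or range.

## Working session

There is one attempt and no reset: what is moved stays moved. The work goes in short steps, Python scripts to look and compute and a tool call to move; the robot and the scene stay as the last step left them, time stands still between calls to the robot, and variables do not carry over. Pictures are saved under pics/ and viewed, and the job is handed in when it is done.

Besides the shell and the picture viewer there is one more tool, called after "Emit:" as name(argument=value, ...), one argument or row to a line, values as JSON. play_rows: Moves the arm, as the interface text tells. Its arguments: {"type":"object","properties":{"rows":{"type":"array","items":{"type":"array","items":{"type":"number"}}},"claw":{"type":"number"},"squeeze":{"type":"number"}},"required":["rows"]}

```bash
mkdir -p pics; cat > h.py <<'E'
import numpy as np, cv2
from scipy.spatial.transform import Rotation as R
from workcell import state, imaging, robot
def cam(n):
    s=state(); c=imaging.read_camera(n)
    f=240/np.tan(np.radians(c['fov_y'])/2); c['f']=f
    if 'mount' in c:
        T=np.eye(4); T[:3,:3]=R.from_rotvec(s['tool_rot']).as_matrix(); T[:3,3]=s['position']
        M=T@c['mount']; c['Rw']=M[:3,:3]; c['e']=M[:3,3]
    else:
        o=np.array(c['orientation']); c['Rw']=o if o.shape==(3,3) else (R.from_rotvec(o).as_matrix() if o.size==3 else R.from_quat(o).as_matrix()); c['e']=np.array(c['eye'])
    return c
def ray(c,u,v):
    return c['Rw']@np.array([(u-c['cx'])/c['f'],(v-c['cy'])/c['f'],1.])
def plane(c,u,v,z):
    d=ray(c,u,v); return c['e']+d*(z-c['e'][2])/d[2]
def cloud(c):
    v,u=np.mgrid[:480,:640]; z=c['range_z']
    p=np.stack([(u-c['cx'])/c['f']*z,(v-c['cy'])/c['f']*z,z],-1)
    return p@c['Rw'].T+c['e']
def save(c,n): cv2.imwrite('pics/'+n,c['img'][:,:,::-1])
E
python3 - <<'E'
from h import *
print(state())
for n in('scene','side','wrist'):
    c=cam(n); save(c,n+'0.png'); print(n,c['f'],c['cx'],c['cy'],c['e'],c.get('orientation'),c['Rw'].round(3).tolist()); np.savez(n+'0.npz',**{k:v for k,v in c.items()})
E
```

```text
{'clock': 0.0, 'qpos': array([ 3.33726258e-01,  4.08080079e-02,  8.38218340e-02, -4.74001629e-04,
       -1.61551434e+00, -3.33754246e-01]), 'qd': array([-0.00021556,  0.00060087,  0.00077631, -0.0006767 ,  0.00146875,
       -0.0019184 ]), 'joint_efforts': array([-7.27207535e-04, -3.68200672e+01,  3.47413230e+01,  6.93227157e+00,
       -5.48646509e-03, -9.47124363e-06]), 'position': array([5.99669232e-01, 1.01049120e-04, 2.30285069e-01]), 'tool_rot': array([ 1.95195100e-03, -2.22043174e+00,  2.22067786e+00]), 'force': array([-0.67303906,  0.76131501,  0.33338494]), 'wrist_torque': array([ 0.0079919 , -0.0141923 ,  0.03269051]), 'grip_width': 0.0854759809029343}
scene 542.795408081229 309.39394503657786 233.14186148597958 [ 1.15644136 -0.14740858  0.90569091] [-1.98670205 -1.5368661   0.56801264] [[0.254, 0.731, -0.634], [0.967, -0.187, 0.171], [0.006, -0.657, -0.754]]
side 465.3476138442512 313.69504729185695 233.8130963820271 [ 0.33810678 -0.62680552  0.77571934] [-2.33553533  0.23236215 -0.114304  ] [[0.979, -0.133, 0.153], [-0.202, -0.686, 0.699], [0.012, -0.715, -0.699]]
wrist 347.31260155394665 318.9461894090841 238.22136702978932 [ 0.60032674 -0.07758842  0.37168311] None [[-1.0, 0.0, -0.001], [-0.0, 0.954, 0.301], [0.001, 0.301, -0.954]]
```

View pics/scene0.png

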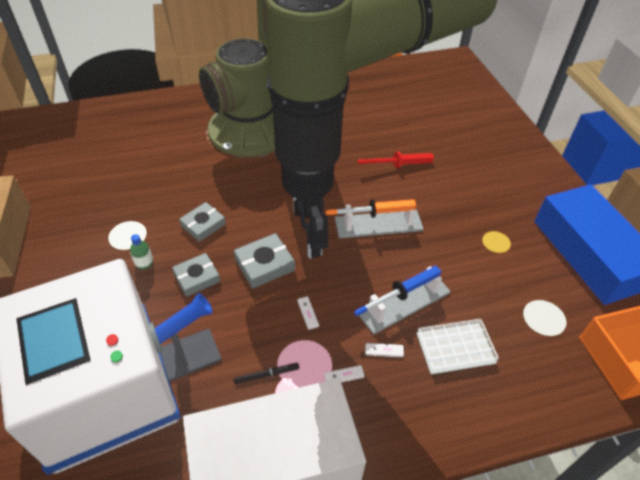

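View pics/side0.png

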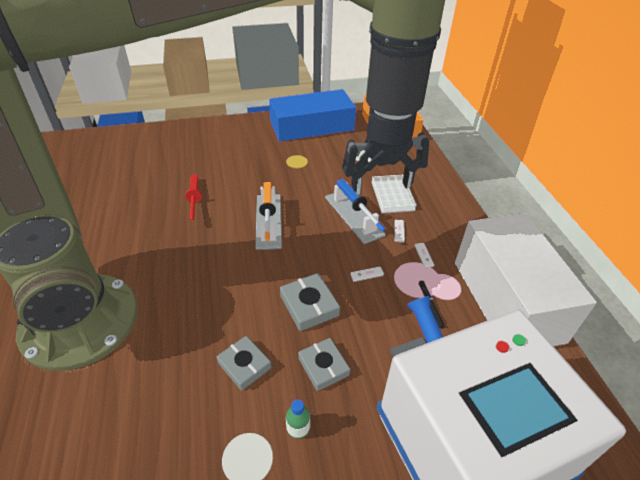

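View pics/wrist0.png

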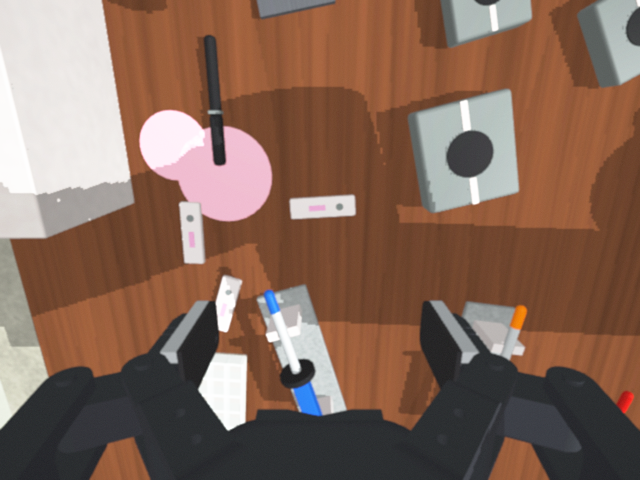

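```bash
cat > m.py <<'E'
from h import *
def mask(c,lo,hi,box):
    h=cv2.cvtColor(c['img'],cv2.COLOR_RGB2HSV); m=cv2.inRange(h,lo,hi); b=np.zeros_like(m); x0,y0,x1,y1=box; b[y0:y1,x0:x1]=m[y0:y1,x0:x1]; return b
E
python3 - <<'E'
from m import *
for n,ob,bb,pb in(('scene',(320,190,425,225),(350,260,450,320),(150,290,215,345)),('side',(250,175,290,245),(330,175,390,235),(405,290,445,345))):
    c=dict(np.load(n+'0.npz'))
    P=cloud(c)
    for nm,lo,hi,box in(('orange',(5,150,90),(20,255,255),ob),('blue',(105,130,60),(125,255,255),bb),('port',(100,130,60),(125,255,255),pb)):
        m=mask(c,lo,hi,box); k,l,st,ce=cv2.connectedComponentsWithStats(m)
        for i in range(1,k):
            if st[i,4]<8: continue
            q=P[(l==i)&(c['range_z']>0)]
            d=np.linalg.svd(q-q.mean(0))[2][0] if len(q)>5 else 0
            print(n,nm,st[i],ce[i].round(1),q.mean(0).round(4),q.min(0).round(3),q.max(0).round(3),d, 'plane55',plane(c,*ce[i],.055).round(4))
    # grey/white readers
E
```

```text
scene orange [ 339  190   86   29 1322] [388.4 199.4] [0.3535 0.2566 0.0165] [ 0.277  0.157 -0.007] [0.431 0.36  0.073] [0.6620881  0.69846768 0.27162887] plane55 [0.3891 0.2392 0.055 ]
scene orange [325 208  12   8  90] [330.6 211.5] [0.3729 0.1123 0.033 ] [ 0.329  0.095 -0.005] [0.4   0.137 0.062] [ 0.69330217 -0.19421266  0.69398382] plane55 [0.3928 0.1058 0.055 ]
scene blue [402 266  39  26 404] [420.7 278.7] [0.6122 0.2226 0.0614] [ 0.549  0.177 -0.002] [0.637 0.289 0.074] [ 0.31143081 -0.94849392  0.05805292] plane55 [0.6082 0.2252 0.055 ]
scene blue [355 306  12   9  64] [360.1 310.4] [0.6472 0.089  0.0539] [ 0.607  0.076 -0.003] [0.656 0.112 0.061] [ 0.57514763 -0.28852194  0.76548043] plane55 [0.6479 0.0887 0.055 ]
scene port [155 294  57  48 985] [183.2 317.5] [ 0.6309 -0.2222  0.1279] [ 0.497 -0.272 -0.004] [ 0.651 -0.175  0.159] [ 0.18591469 -0.89660876 -0.40190603] plane55 [ 0.5817 -0.2294  0.055 ]
side orange [262 181  10  23 162] [266.9 191.6] [0.413  0.2552 0.0598] [ 0.399  0.196 -0.004] [0.434 0.375 0.076] [-0.09167848 -0.92774262  0.36178542] plane55 [0.4134 0.2605 0.055 ]
side orange [266 232   3   9  27] [267. 236.] [0.3929 0.103  0.0592] [0.389 0.093 0.054] [0.397 0.115 0.064] [0.13966594 0.97423914 0.17706361] plane55 [0.3932 0.1072 0.055 ]
side blue [337 179  22  24 222] [347.3 190.3] [0.6042 0.2189 0.0635] [ 0.544 -0.009  0.048] [0.625 0.264 0.255] [-0.03216182 -0.89976737  0.43518307] plane55 [0.6075 0.2286 0.055 ]
side blue [377 223   8   8  36] [380.2 226.6] [0.6463 0.0853 0.0586] [0.641 0.075 0.052] [0.653 0.097 0.063] [ 0.34120638 -0.93493943 -0.09729575] plane55 [0.6478 0.0888 0.055 ]
side port [407 295  36  48 779] [425.5 318.1] [ 0.6212 -0.2172  0.1338] [ 0.599 -0.252 -0.   ] [ 0.703 -0.087  0.159] [-0.21994202 -0.93938386  0.2630275 ] plane55 [ 0.6559 -0.1671  0.055 ]
```

```bash
python3 - <<'E'
from m import *
for n in('scene','side','wrist'):
    c=dict(np.load(n+'0.npz')); im=c['img'].copy()
    b={'scene':(130,180,310,340),'side':(200,170,460,440),'wrist':(320,0,640,240)}[n]
    k=cv2.resize(im[b[1]:b[3],b[0]:b[2]],None,fx=800/(b[2]-b[0]) if n!='side' else 2.2,fy=800/(b[2]-b[0]) if n!='side' else 2.2,interpolation=cv2.INTER_CUBIC)[:600]
    cv2.imwrite(f'pics/{n}_crop.png',k[:,:,::-1])
    P=cloud(c)
    # dark discs
    g=cv2.cvtColor(im,cv2.COLOR_RGB2GRAY); m=(g<70).astype(np.uint8)*255
    z=P[...,2]; m[(z<.024)|(z>.046)|(c['range_z']<=0)]=0
    k,l,st,ce=cv2.connectedComponentsWithStats(m)
    for i in range(1,k):
        if st[i,4]>60: 
            q=P[l==i]; print(n,st[i],ce[i].round(1),q.mean(0).round(4),np.ptp(q,axis=0).round(3),'pl',plane(c,*ce[i],.034).round(4))
E
```

```text
scene [585   0  13   8  71] [590.9   3.1] [-0.3401  1.2388  0.0352] [0.037 0.038 0.021] pl [-0.3421  1.2407  0.034 ]
scene [15 46 13 11 82] [21.5 51.6] [-0.4842 -0.5998  0.0344] [0.023 0.031 0.022] pl [-0.485 -0.6    0.034]
scene [538 208 102  90 949] [582.5 258.6] [0.6277 0.5753 0.035 ] [0.238 0.093 0.022] pl [0.63   0.5766 0.034 ]
scene [256 249  17  13 119] [264.2 255.4] [ 0.4583 -0.0546  0.0329] [0.034 0.033 0.008] pl [ 0.4593 -0.0548  0.034 ]
scene [ 42 433  93  41 361] [ 83.9 454.6] [ 0.7806 -0.4083  0.0329] [0.027 0.138 0.019] pl [ 0.7811 -0.4086  0.034 ]
side [299 288  21  17 271] [309.1 295.7] [ 0.4553 -0.0573  0.0345] [0.041 0.041 0.008] pl [ 0.4553 -0.057   0.034 ]
side [235 351  17  16 205] [242.9 358.2] [ 0.3115 -0.1675  0.0263] [0.03  0.031 0.005] pl [ 0.3117 -0.1722  0.034 ]
side [316 352  17  16 201] [323.6 359.6] [ 0.4538 -0.1988  0.0264] [0.03  0.033 0.006] pl [ 0.4526 -0.2032  0.034 ]
wrist [627   8  13  36 246] [634.2  27.1] [ 0.3226 -0.1628  0.0248] [0.015 0.027 0.002] pl [ 0.33   -0.1606  0.034 ]
wrist [ 447  132   45   44 1530] [469.3 153.5] [ 0.457  -0.055   0.0328] [0.042 0.04  0.005] pl [ 0.4575 -0.0552  0.034 ]
```

```bash
python3 - <<'E'
from m import *
for n,b in(('scene',(300,180,460,340)),('side',(180,150,480,375)),('scene',(130,270,230,345)),('side',(380,270,460,350))):
    c=dict(np.load(n+'0.npz')); s=min(800/(b[2]-b[0]),600/(b[3]-b[1]))
    k=cv2.resize(c['img'][b[1]:b[3],b[0]:b[2]],None,fx=s,fy=s,interpolation=cv2.INTER_CUBIC)
    print(s); cv2.imwrite(f'pics/z_{n}_{b[0]}.png',k[:,:,::-1])
E
```

```text
3.75
2.6666666666666665
8.0
7.5
```

View pics/z_scene_300.png

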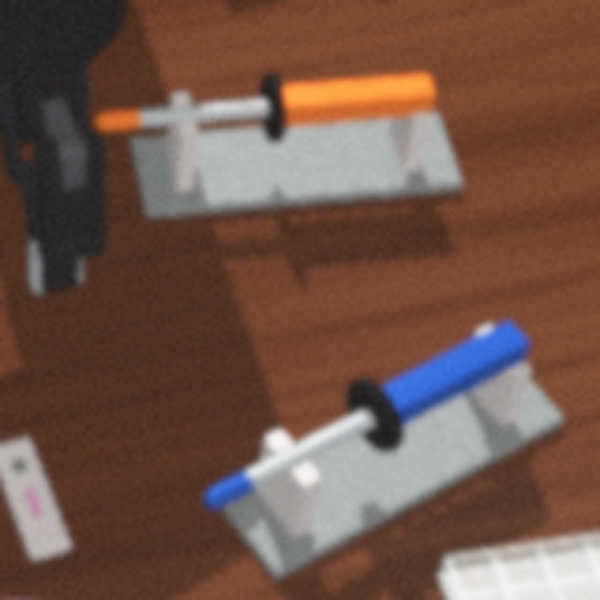

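View pics/z_side_180.png

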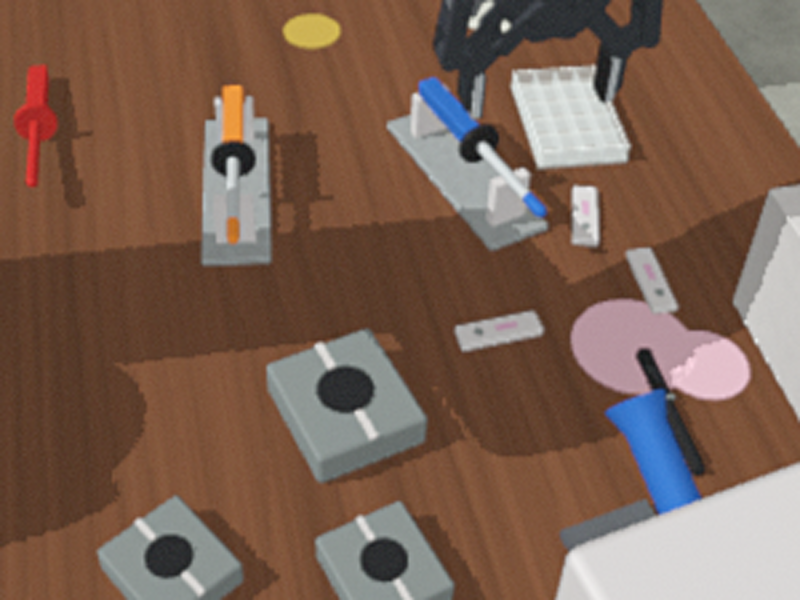

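View pics/z_scene_130.png

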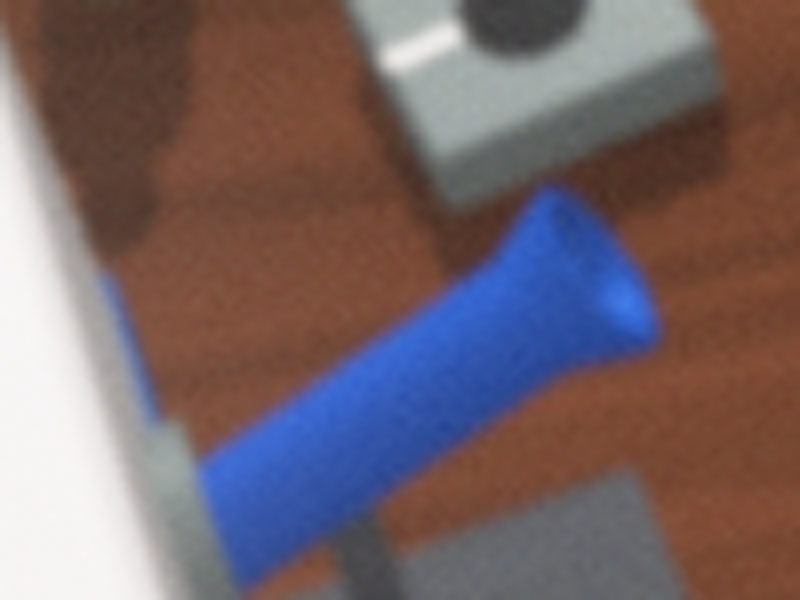

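View pics/z_side_380.png

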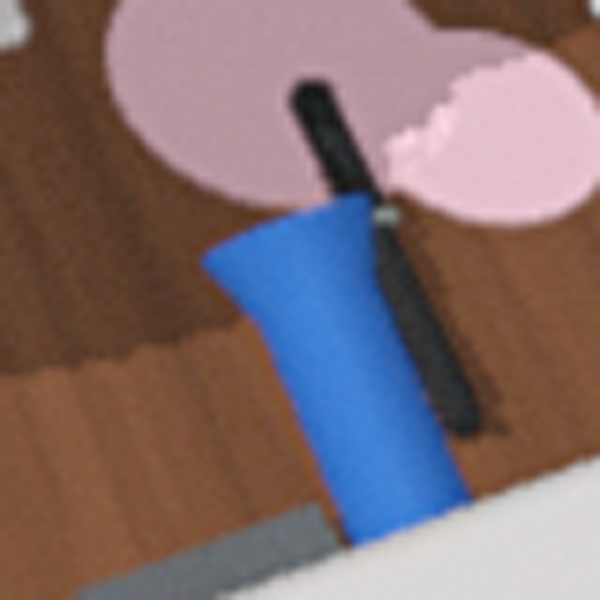

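```bash
python3 - <<'E'
from m import *
S={n:dict(np.load(n+'0.npz')) for n in('scene','side','wrist')}
def tri(ps):
    A=np.zeros((3,3));b=np.zeros(3);L=[]
    for n,u,v in ps:
        c=S[n];d=ray(c,u,v);d/=np.linalg.norm(d);M=np.eye(3)-np.outer(d,d);A+=M;b+=M@c['e'];L.append((M,c['e']))
    p=np.linalg.solve(A,b); return p.round(4),[round(float(np.linalg.norm(M@(p-e))),4) for M,e in L]
sc=lambda x,y:('scene',300+x/3.75-.5,180+y/3.75-.5)
sd=lambda x,y:('side',180+x/2.667-.5,150+y/2.667-.5)
print('collar',tri([sc(274,107),sd(233,158)]))
print('tip end',tri([sc(97,122),sd(233,242)]))
print('handle end top mid',plane(S['scene'],*sc(433,84)[1:],.064),plane(S['side'],*sd(233,88)[1:],.064))
print('mouth',tri([('scene',130+602/8-.5,270+262/8-.5),('side',380+285/7.5-.5,270+228/7.5-.5)]))
c=S['wrist']
a,b=plane(c,463,101,.032),plane(c,475,203,.032);print('stripe',a,b,(b-a)/np.linalg.norm(b-a))
c=S['side'];a,b=plane(c,180+320/2.667,150+346/2.667,.032),plane(c,180+373/2.667,150+436/2.667,.032);print('stripe',a,b,(b-a)/np.linalg.norm(b-a))
# port tube: depth cloud
for n,b in(('scene',(150,290,215,345)),('side',(405,290,445,345))):
    c=S[n];m=cv2.erode(mask(c,(100,130,60),(125,255,255),b),np.ones((3,3)));P=cloud(c)[(m>0)&(c['range_z']>0)];P=P[(P[:,2]>.08)&(P[:,2]<.17)]
    d=np.linalg.svd(P-P.mean(0))[2][0];print(n,len(P),P.mean(0),d,np.degrees(np.arctan2(d[1],d[0])))
# housing front face/top edges
c=S['side'];P=cloud(c);g=c['range_z']>0
m=g&(abs(P[...,2]-.19)<.006)&(P[...,1]<-.15)
q=P[m][:,:2].astype(np.float32);r=cv2.minAreaRect(q);print('top',len(q),r)
c=S['scene'];P=cloud(c);m=(c['range_z']>0)&(abs(P[...,2]-.19)<.006)&(P[...,1]<-.15)
q=P[m][:,:2].astype(np.float32);r=cv2.minAreaRect(q);print('top',len(q),r)
E
```

```text
collar (array([0.405 , 0.1971, 0.055 ]), [0.0004, 0.0004])
tip end (array([0.3912, 0.0944, 0.0547]), [0.0, 0.0])
handle end top mid [0.41873053 0.28830847 0.064     ] [0.41692652 0.28453488 0.064     ]
mouth (array([ 0.6186, -0.1832,  0.1405]), [0.0002, 0.0002])
stripe [ 0.46849516 -0.1016789   0.032     ] [ 0.44474107 -0.00712455  0.032     ] [-0.2436505  0.9698631  0.       ]
stripe [ 0.44512292 -0.01086327  0.032     ] [ 0.46759591 -0.10228867  0.032     ] [ 0.23870134 -0.97109303  0.        ]
scene 772 [ 0.63252007 -0.22186187  0.13040632] [ 0.21133734 -0.89958578 -0.38220669] -76.77939110450524
side 612 [ 0.62001961 -0.21900247  0.13638818] [-0.17575214  0.87097697  0.45881402] 101.4083677061358
top 23206 ((0.6558257937431335, -0.3849196434020996), (0.23084323108196259, 0.20901940762996674), 10.692543029785156)
top 18080 ((0.13891726732254028, -0.47800296545028687), (1.2868874073028564, 0.20810210704803467), 10.341328620910645)
```

```bash
cat > g.py <<'E'
from m import *
def Rt(h,p):
    h,p=np.radians([h,p]); z=np.array([np.cos(h)*np.cos(p),np.sin(h)*np.cos(p),-np.sin(p)]); y=-np.array([np.cos(h)*np.sin(p),np.sin(h)*np.sin(p),np.cos(p)])
    return np.stack([np.cross(y,z),y,z],1)
def go(tcp,Rm):
    s=state(); R0=R.from_rotvec(s['tool_rot']).as_matrix()
    d=R0.T@(np.array(tcp)-s['position'])*1000; rv=R.from_matrix(R0.T@Rm).as_rotvec()
    print('shift',d.round(1),'turn',rv.round(4),'n',np.ceil(max(np.linalg.norm(d)/50,np.degrees(np.linalg.norm(rv))/8.59)))
def tcp_of(grasp,Rm): return np.array(grasp)+.019*Rm[:,1]
ROD=np.array([.4117,.245,.055]); RH=-97.8; GX=.012
PITCH=-15
E
python3 - <<'E'
from g import *
u=np.array([np.cos(np.radians(RH)),np.sin(np.radians(RH)),0])
Rm=Rt(RH,PITCH); t=tcp_of(ROD+GX*u,Rm); print(t); go(t+[0,0,.12],Rm)
E
```

```text
[0.40940402 0.22823896 0.03664741]
shift [ 190.3   74.1 -228.2] turn [ 0.2612  0.1355 -0.0165] n 7.0
```

Emit:
play_rows(
  rows=[
    [190,74,-228,0.261,0.1355,-0.0165],
    [190,74,-228,0.261,0.1355,-0.0165],
    [190,74,-228,0.261,0.1355,-0.0165],
    [190,74,-228,0.261,0.1355,-0.0165],
    [190,74,-228,0.261,0.1355,-0.0165],
    [190,74,-228,0.261,0.1355,-0.0165],
    [190,74,-228,0.261,0.1355,-0.0165],
    [190,74,-228,0.261,0.1355,-0.0165],
    [190,74,-228,0.261,0.1355,-0.0165],
    [190,74,-228,0.261,0.1355,-0.0165],
  ],
  claw=100,
  squeeze=60,
)

```text
clock: 1.15
position: [0.4107, 0.2272, 0.1576]
tool_rot: [-0.129, -1.845, 2.404]
force: [0.4, -0.4, -0.5]
grip_width: 0.0852
```

```bash
python3 - <<'E'
from g import *
s=state();print(s['clock'],s['position'],s['qpos'].round(2))
for n in('wrist','side','scene'):
    c=cam(n);save(c,n+'1.png');np.savez(n+'1.npz',**c)
E
```

```text
1.15 [0.41073993 0.22717754 0.15760772] [ 1.02 -0.15 -0.29  0.11 -1.67 -1.16]
```

View pics/wrist1.png

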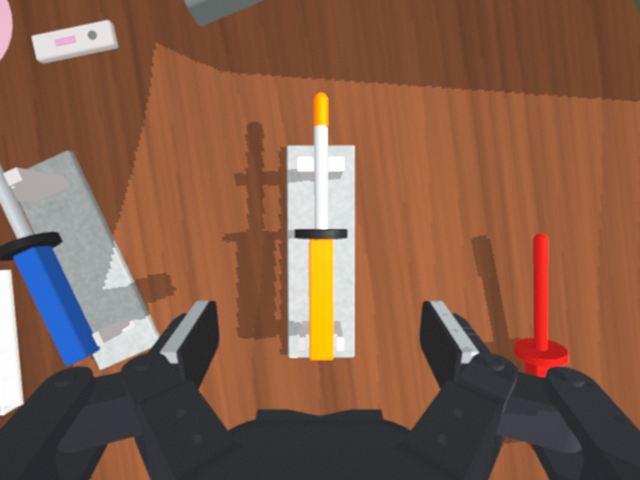

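View pics/side1.png

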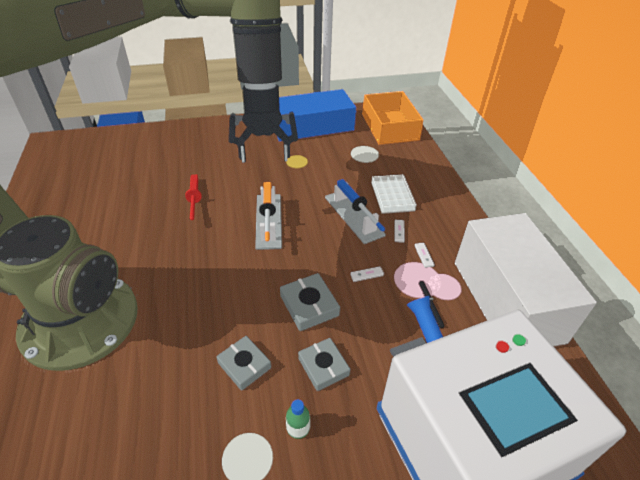

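```bash
python3 - <<'E'
from g import *
c=dict(np.load('wrist1.npz'))
te=plane(c,321,94,.055); cf=plane(c,321,231,.055); he=plane(c,321,359,.064)
d=te-he;print(te,cf,he,np.degrees(np.arctan2(d[1],d[0])), np.hypot(*(te-cf)[:2]))
u=np.array([np.cos(np.radians(RH)),np.sin(np.radians(RH)),0])
print('origin',te-.152*u,he+.045*u)
Rm=Rt(RH,PITCH); t=tcp_of(ROD+GX*u,Rm); go(t,Rm)
# windows w/ scene1
for n in('scene','side'):
    c=dict(np.load(n+'1.npz'))
    g=cv2.cvtColor(c['img'],cv2.COLOR_RGB2GRAY); m=(g<75).astype(np.uint8)*255
    b=(230,225,305,295) if n=='scene' else (275,265,345,335)
    k=np.zeros_like(m);k[b[1]:b[3],b[0]:b[2]]=m[b[1]:b[3],b[0]:b[2]]
    kk,l,st,ce=cv2.connectedComponentsWithStats(k)
    for i in range(1,kk):
        if st[i,4]>50: print(n,st[i],plane(c,*ce[i],.034))
E
```

```text
[0.39179334 0.0961266  0.055     ] [0.40555376 0.19553235 0.055     ] [0.41839929 0.28805966 0.064     ] -97.89210150269439 0.10035363152651793
origin [0.41242211 0.24672027 0.055     ] [0.41229209 0.24347601 0.064     ]
shift [  1.4 116.5 -32. ] turn [ 0.0006 -0.0021 -0.0008] n 3.0
scene [ 230  225   75   70 2594] [ 0.48001248 -0.03415017  0.034     ]
scene [253 246  22  18 293] [ 0.45731737 -0.05565761  0.034     ]
side [ 275  265   70   67 1699] [ 0.46014884 -0.05561761  0.034     ]
side [299 287  21  18 295] [ 0.45513547 -0.05655838  0.034     ]
```

Emit:
play_rows(
  rows=[
    [1,40,-11,0,-0.002,0],
    [1,75,-21,0,-0.002,0],
    [1,100,-27,0,-0.002,0],
    [1,116,-32,0,-0.002,0],
    [1,116,-32,0,-0.002,0],
    [1,116,-32,0,-0.002,0],
  ],
)

```text
clock: 1.9
position: [0.4098, 0.2288, 0.0376]
tool_rot: [-0.126, -1.847, 2.406]
force: [-0.2, -0.1, 0.6]
grip_width: 0.0855
```

Emit:
play_rows(
  rows=[
    [0,0,0,0,0,0],
    [0,0,0,0,0,0],
    [0,0,0,0,0,0],
    [0,0,0,0,0,0],
    [0,0,0,0,0,0],
    [0,0,0,0,0,0],
    [0,0,0,0,0,0],
    [0,0,0,0,0,0],
  ],
  claw=0,
  squeeze=60,
)

```text
clock: 2.7
position: [0.4094, 0.2293, 0.0374]
tool_rot: [-0.125, -1.848, 2.406]
force: [-2.0, 1.2, 4.6]
grip_width: 0.0171
```

```bash
python3 - <<'E'
from g import *
s=state();print(s['clock'],s['position'],s['force'],s['grip_width'])
c=cam('wrist');save(c,'wrist2.png');np.savez('wrist2.npz',**c)
E
```

```text
2.7 [0.40943791 0.22927042 0.03735729] [-1.97873757  1.15064599  4.62160332] 0.017081525982648216
```

View pics/wrist2.png

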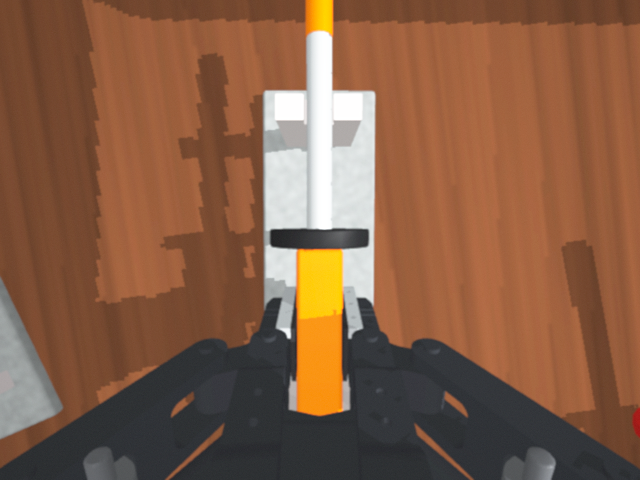

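```bash
python3 - <<'E'
from g import *
s=state();R0=R.from_rotvec(s['tool_rot']).as_matrix()
h=np.radians(-97.85);u=np.array([np.cos(h),np.sin(h),0]);z=np.array([0,0,1.]);Rr=np.stack([u,np.cross(z,u),z],1)
o=np.array([.4120,.2455,.055])
np.savez('rod.npz',Rr=R0.T@Rr,o=R0.T@(o-s['position'])); print((R0.T@Rr).round(3),R0.T@(o-s['position']))
E
```

```text
[[ 0.003 -1.    -0.001]
 [ 0.258  0.002 -0.966]
 [ 0.966  0.003  0.258]] [-0.00039091 -0.02129983 -0.01132135]
```

Emit:
play_rows(
  rows=[
    [0,-10,2.7,0,0,0],
    [0,-25,6.7,0,0,0],
    [0,-50,13.4,0,0,0],
    [0,-90,24,0,0,0],
    [0,-130,35,0,0,0],
    [0,-155,41.5,0,0,0],
    [0,-155,41.5,0,0,0],
    [0,-155,41.5,0,0,0],
  ],
)

```text
clock: 3.55
position: [0.4089, 0.2291, 0.1972]
tool_rot: [-0.124, -1.847, 2.405]
force: [0.2, 0.1, -2.4]
grip_width: 0.0169
```

```bash
python3 - <<'E'
from g import *
s=state();print(s['clock'],s['position'],s['force'],s['grip_width'])
for n in('wrist','side','scene'):
    c=cam(n);save(c,n+'3.png');np.savez(n+'3.npz',**c)
E
```

```text
3.55 [0.40885138 0.22911971 0.1972    ] [ 0.21188859  0.13860036 -2.43479861] 0.016918694462665033
```

View pics/wrist3.png

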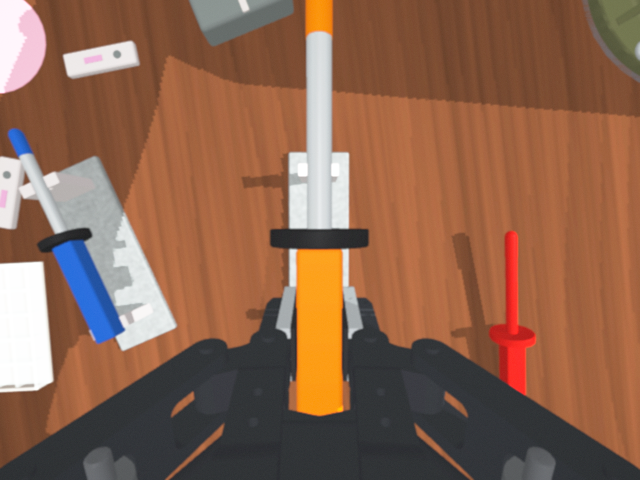

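View pics/side3.png

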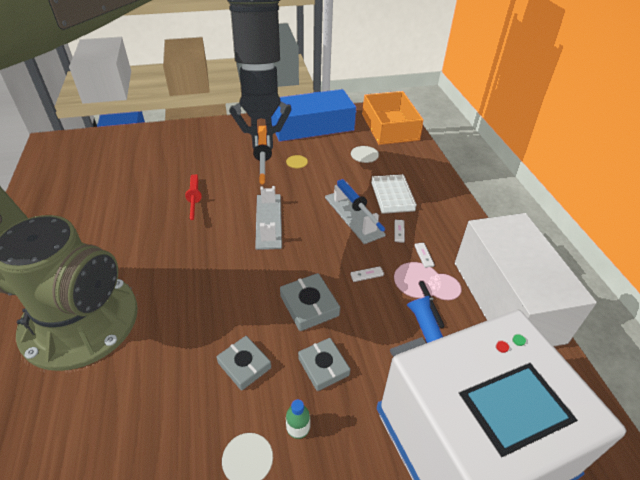

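View pics/scene3.png

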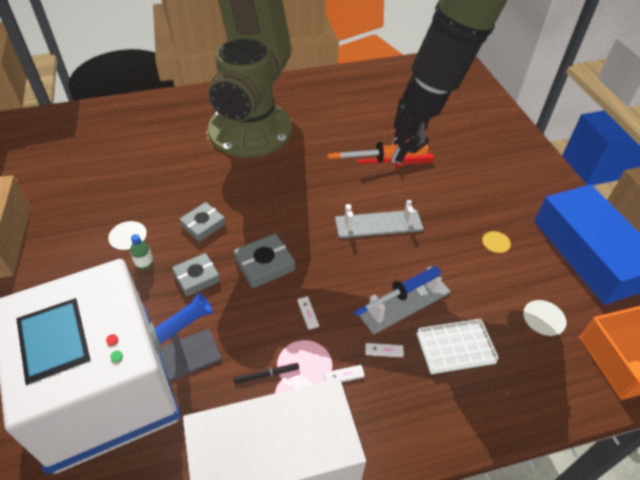

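```bash
cat >> g.py <<'E'
MOUTH=np.array([.6186,-.1832,.140]); PH=-79.5
def rodpose(h,p,roll=0):
    Rm=Rt(h,p); # tool-like; rod x = z col, rod z = -y col
    u=Rm[:,2]; zz=-Rm[:,1]; return np.stack([u,np.cross(zz,u),zz],1)
def go_rod(Rr,pt,xr):
    "rod point at x=xr goes to pt with rod rotation Rr"
    k=np.load('rod.npz'); Rm=Rr@k['Rr'].T; o=np.array(pt)-Rr[:,0]*xr; t=o-Rm@k['o']; print('tcp',t.round(4)); go(t,Rm)
def port_go(x,dy=0,dz=0):
    Rr=rodpose(PH,25); go_rod(Rr,MOUTH+Rr@np.array([x,dy,dz]),.052)
E
python3 - <<'E'
from g import *
port_go(-.14)
E
```

```text
tcp [ 0.5879 -0.0195  0.1982]
shift [-210.9   55.3  214.8] turn [-0.4355 -0.3219  0.0176] n 7.0
```

Emit:
play_rows(
  rows=[
    [-30,8,31,-0.062,-0.046,0.0025],
    [-60,16,61,-0.124,-0.092,0.005],
    [-90,24,92,-0.187,-0.138,0.0075],
    [-120,31,122,-0.249,-0.184,0.01],
    [-150,39,153,-0.311,-0.23,0.0125],
    [-180,47,184,-0.373,-0.276,0.015],
    [-211,55,215,-0.4355,-0.322,0.0176],
    [-211,55,215,-0.4355,-0.322,0.0176],
    [-211,55,215,-0.4355,-0.322,0.0176],
    [-211,55,215,-0.4355,-0.322,0.0176],
  ],
)

```text
clock: 4.7
position: [0.588, -0.0187, 0.1991]
tool_rot: [-0.213, 2.31, -1.933]
force: [-1.1, 0.1, -0.5]
grip_width: 0.0169
```

```bash
python3 - <<'E'
from g import *
s=state();print(s['clock'],s['position'],s['qpos'].round(2),s['grip_width'])
for n in('wrist','side','scene'):
    c=cam(n);save(c,n+'4.png');np.savez(n+'4.npz',**c)
port_go(-.14)
E
```

```text
4.7 [ 0.58804003 -0.01865957  0.19913305] [ 0.2   0.05  0.09 -0.18 -1.61 -0.02] 0.016931845893263263
tcp [ 0.5879 -0.0195  0.1982]
shift [0.6 1.8 2.2] turn [ 0.0015  0.0032 -0.0025] n 1.0
```

View pics/wrist4.png

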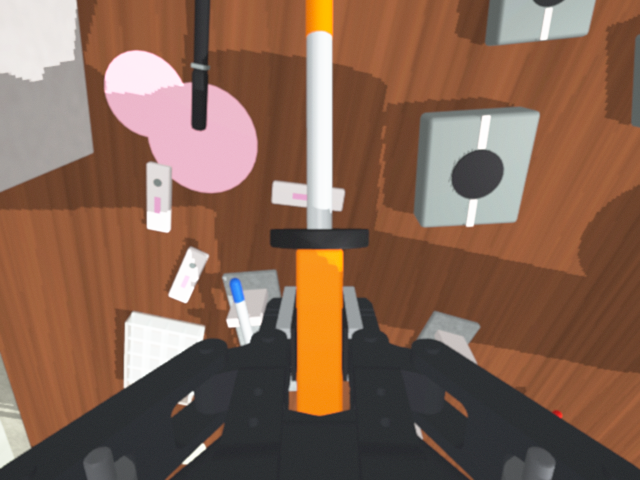

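View pics/side4.png

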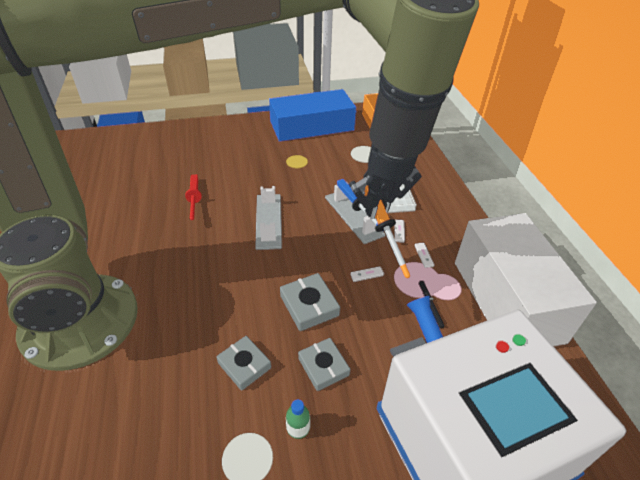

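View pics/scene4.png

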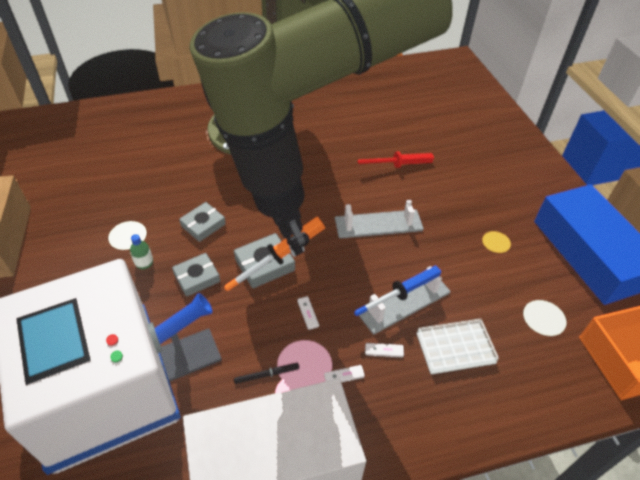

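```bash
python3 - <<'E'
from g import *
S={}
for n,b in(('scene',(130,220,330,370)),('side',(360,195,460,355))):
    c=dict(np.load(n+'4.npz'));S[n]=c; s=min(800/(b[2]-b[0]),600/(b[3]-b[1]))
    k=cv2.resize(c['img'][b[1]:b[3],b[0]:b[2]],None,fx=s,fy=s,interpolation=cv2.INTER_CUBIC)
    print(n,s,k.shape); cv2.imwrite(f'pics/z4_{n}.png',k[:,:,::-1])
E
```

```text
scene 4.0 (600, 800, 3)
side 3.75 (600, 375, 3)
```

View pics/z4_scene.png

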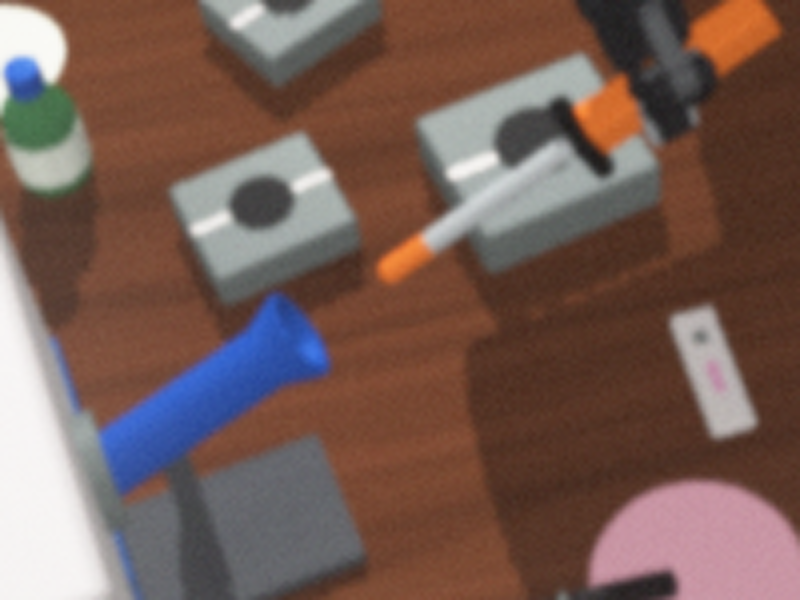

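View pics/z4_side.png

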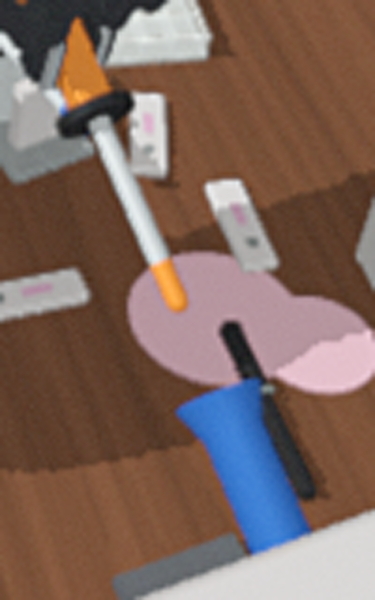

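```bash
python3 - <<'E'
from g import *
S={n:dict(np.load(n+'4.npz')) for n in('scene','side')}
def tri(ps):
    A=np.zeros((3,3));b=np.zeros(3);L=[]
    for n,u,v in ps:
        c=S[n];d=ray(c,u,v);d/=np.linalg.norm(d);M=np.eye(3)-np.outer(d,d);A+=M;b+=M@c['e'];L.append((M,c['e']))
    p=np.linalg.solve(A,b); return p,[round(float(np.linalg.norm(M@(p-e))),4) for M,e in L]
# rod axis line per view: shaft midline pixels by threshold rows -> use shaft+tip mask (non-background) fit
def rodline(n,box,vert):
    c=S[n];h=cv2.cvtColor(c['img'],cv2.COLOR_RGB2HSV)
    m=cv2.inRange(h,(5,170,150),(20,255,255)); 
    b=np.zeros_like(m);b[box[1]:box[3],box[0]:box[2]]=m[box[1]:box[3],box[0]:box[2]]
    ys,xs=np.nonzero(b);return xs.mean(),ys.mean(),len(xs)
to=[rodline('scene',(222,275,240,293),0),rodline('side',(398,262,412,280),1)];print(to)
tp,e=tri([('scene',*to[0][:2]),('side',*to[1][:2])]);print('orange tip centroid (x~139.5)',tp,e)
sc=lambda x,y:('scene',130+x/4-.5,220+y/4-.5); sd=lambda x,y:('side',360+x/3.75-.5,195+y/3.75-.5)
cp,e=tri([sc(582,137),sd(96,112)]);print('collar ~48.5',cp,e)
mp,e=tri([sc(301,335),sd(221.5,394)]);print('mouth',mp,e)
s=state();k=np.load('rod.npz');R0=R.from_rotvec(s['tool_rot']).as_matrix()
o=s['position']+R0@k['o'];ax=(R0@k['Rr'])[:,0]
print('pred tip139.5',o+.1395*ax,'pred collar',o+.0485*ax,'ax',ax)
P=rodpose(PH,25)
for nm,M in(('old',MOUTH),('new',mp)): print(nm,'rod tip in port',P.T@(tp-M),'collar',P.T@(cp-M))
# port lower end midline
pe=[sc(111,462),sd(279,541)];
E
```

```text
[(np.float64(229.9591836734694), np.float64(284.8775510204082), 98), (np.float64(405.1311475409836), np.float64(271.11475409836066), 61)]
orange tip centroid (x~139.5) [ 0.61003611 -0.13625394  0.16342245] [0.0005, 0.0005]
collar ~48.5 [ 0.5949062  -0.05438879  0.20272636] [0.0003, 0.0003]
mouth [ 0.62064251 -0.1832925   0.14073753] [0.0, 0.0]
pred tip139.5 [ 0.61055215 -0.13438459  0.16417752] pred collar [ 0.59520348 -0.05341111  0.20276136] ax [ 0.16866672 -0.88981855 -0.42399821]
old rod tip in port [-0.05314829  0.00013476  0.00106036] collar [-0.14521035  0.00017693  0.00149818]
new rod tip in port [-0.05325637 -0.0018567   0.00019618] collar [-0.14531842 -0.00181452  0.00063401]
```

```bash
sed -i 's/^MOUTH=.*; PH/MOUTH=np.array([.6197,-.1832,.1402]); PH/' g.py; python3 - <<'E'
from g import *
port_go(-.088);port_go(0.)
E
```

```text
tcp [ 0.5976 -0.0658  0.1764]
shift [-0.2 14.9 52.6] turn [ 0.0015  0.0032 -0.0025] n 2.0
tcp [ 0.6122 -0.1442  0.1392]
shift [  0.4  37.5 137.7] turn [ 0.0015  0.0032 -0.0025] n 3.0
```

Emit:
play_rows(
  rows=[
    [0,4,15,0.001,0.003,-0.002],
    [0,8,30,0.001,0.003,-0.002],
    [0,12,43,0.001,0.003,-0.002],
    [0,15,53,0.001,0.003,-0.002],
    [0,15,53,0.001,0.003,-0.002],
    [0,15,53,0.001,0.003,-0.002],
  ],
)

```text
clock: 5.45
position: [0.5978, -0.0681, 0.1756]
tool_rot: [-0.21, 2.312, -1.937]
force: [0.2, 0.3, -0.9]
grip_width: 0.0166
```

```bash
python3 - <<'E'
from g import *
s=state();print(s['clock'],s['position'],s['force'],s['grip_width'])
for n,b in(('scene',(130,220,330,370)),('side',(360,195,460,355))):
    c=cam(n);np.savez(n+'5.npz',**c); S=min(800/(b[2]-b[0]),600/(b[3]-b[1]))
    k=cv2.resize(c['img'][b[1]:b[3],b[0]:b[2]],None,fx=S,fy=S,interpolation=cv2.INTER_CUBIC)
    cv2.imwrite(f'pics/z5_{n}.png',k[:,:,::-1])
port_go(-.088);port_go(-.04);port_go(0)
E
```

```text
5.45 [ 0.59779031 -0.06814079  0.17562971] [ 0.24143632  0.2957306  -0.88131558] 0.01664580719970185
tcp [ 0.5976 -0.0658  0.1764]
shift [ 0.   0.2 -1.8] turn [ 0.0006 -0.0022 -0.0009] n 1.0
tcp [ 0.6055 -0.1086  0.1561]
shift [ 0.1 12.5 44.5] turn [ 0.0006 -0.0022 -0.0009] n 1.0
tcp [ 0.6122 -0.1442  0.1392]
shift [ 0.1 22.8 83.2] turn [ 0.0006 -0.0022 -0.0009] n 2.0
```

View pics/z5_scene.png

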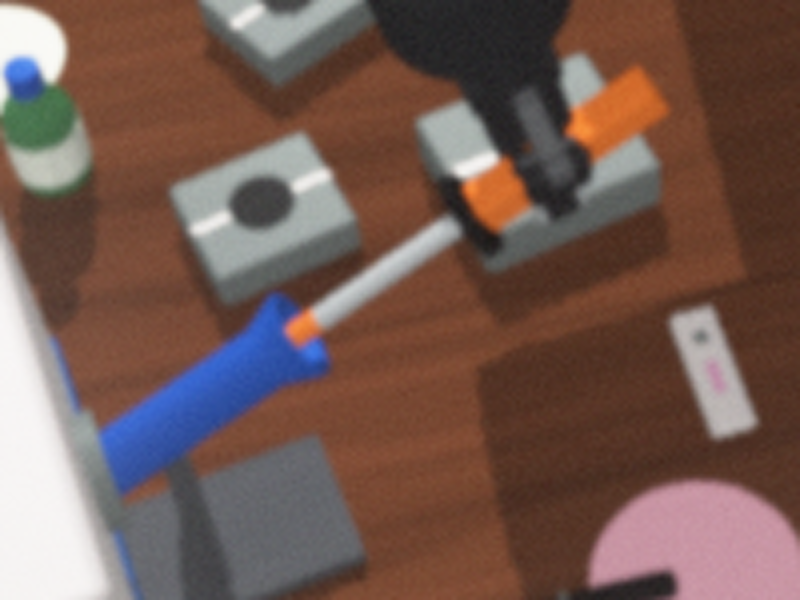

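View pics/z5_side.png

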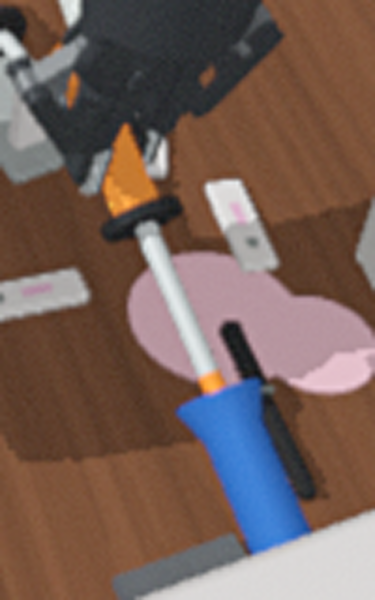

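Emit:
play_rows(
  rows=[
    [-2.2,0,0,0,-0.002,0],
    [-2.2,3,10,0,-0.002,0],
    [-2.2,6,20,0,-0.002,0],
    [-2.2,9,32,0,-0.002,0],
    [-2.2,12,44,0,-0.002,0],
    [-2.2,12,44,0,-0.002,0],
  ],
)

```text
clock: 6.15
position: [0.6071, -0.1097, 0.1547]
tool_rot: [-0.212, 2.313, -1.937]
force: [0.2, -0.6, -2.7]
grip_width: 0.0174
```

```bash
python3 - <<'E'
from g import *
s=state();print(s['clock'],s['position'],s['force'],s['wrist_torque'],s['grip_width'])
for n,b in(('scene',(130,220,330,370)),('side',(360,195,460,355))):
    c=cam(n);np.savez(n+'6.npz',**c); S=min(800/(b[2]-b[0]),600/(b[3]-b[1]))
    k=cv2.resize(c['img'][b[1]:b[3],b[0]:b[2]],None,fx=S,fy=S,interpolation=cv2.INTER_CUBIC)
    cv2.imwrite(f'pics/z6_{n}.png',k[:,:,::-1])
port_go(-.04);port_go(0)
print(state()['force'])
E
```

```text
6.15 [ 0.60713866 -0.10969182  0.15466825] [ 0.22696949 -0.57767657 -2.70894042] [-0.50089359 -0.0874433   0.01000349] 0.017428593093820437
tcp [ 0.6055 -0.1086  0.1561]
shift [ 1.9 -0.2 -0.3] turn [ 0.0008 -0.0015  0.0002] n 1.0
tcp [ 0.6122 -0.1442  0.1392]
shift [ 1.9 10.1 38.3] turn [ 0.0008 -0.0015  0.0002] n 1.0
[-0.04900457  0.81077125 -1.31804454]
```

View pics/z6_scene.png

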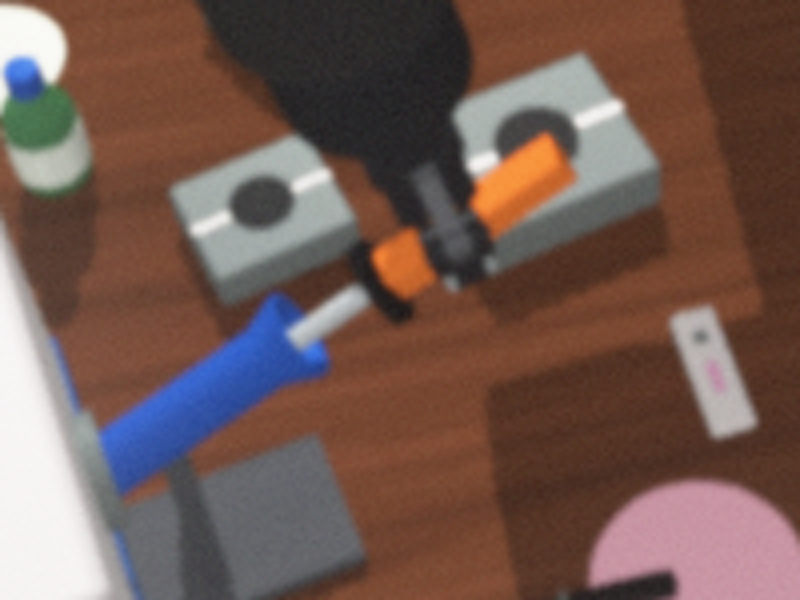

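View pics/z6_side.png

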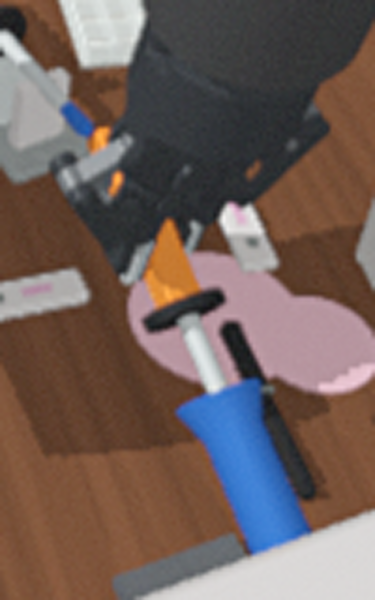

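Emit:
play_rows(
  rows=[
    [0,2.5,9,0,0,0],
    [0,5,18,0,0,0],
    [0,7.5,28,0,0,0],
    [0,8.7,33,0,0,0],
    [0,8.7,33,0,0,0],
    [0,8.7,33,0,0,0],
  ],
)

```text
clock: 6.85
position: [0.6133, -0.1384, 0.1419]
tool_rot: [-0.212, 2.31, -1.935]
force: [-0.1, 1.3, -1.5]
grip_width: 0.017
```

```bash
python3 - <<'E'
from g import *
s=state();print(s['clock'],s['position'],s['force'],s['wrist_torque'],s['grip_width'])
for n,b in(('scene',(180,260,260,320)),('side',(380,250,440,310))):
    c=cam(n);np.savez(n+'7.npz',**c); S=min(800/(b[2]-b[0]),600/(b[3]-b[1]))
    k=cv2.resize(c['img'][b[1]:b[3],b[0]:b[2]],None,fx=S,fy=S,interpolation=cv2.INTER_CUBIC)
    cv2.imwrite(f'pics/z7_{n}.png',k[:,:,::-1])
port_go(0)
E
```

```text
6.85 [ 0.61326537 -0.13844946  0.14191935] [-0.07294291  1.34599685 -1.47192096] [-0.50368274 -0.08205457 -0.00631098] 0.016985215664206917
tcp [ 0.6122 -0.1442  0.1392]
shift [2.3 2.  6.2] turn [ 0.0006 -0.0001 -0.0007] n 1.0
```

View pics/z7_scene.png

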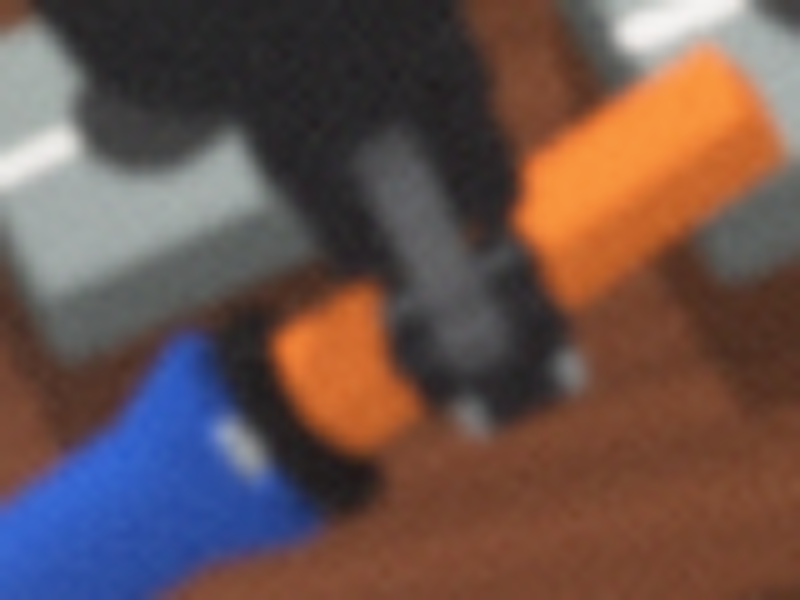

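View pics/z7_side.png

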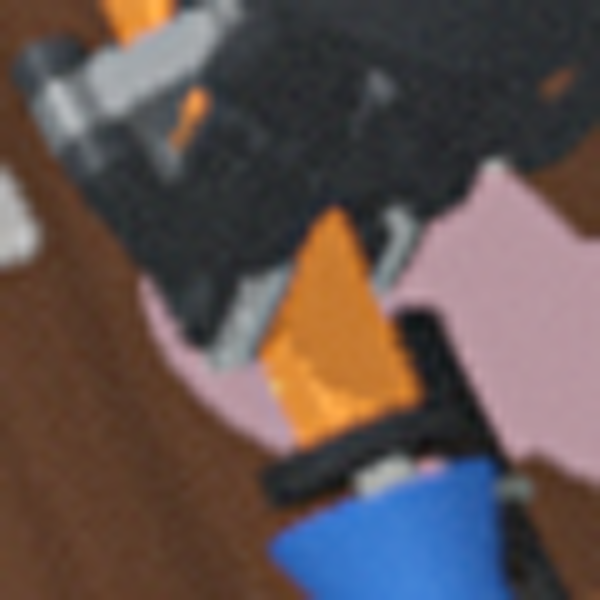

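Emit:
play_rows(
  rows=[
    [-0.7,0.8,3,0,0,0],
    [-0.7,1.5,5.5,0,0,0],
    [-0.7,1.5,5.5,0,0,0],
    [-0.7,1.5,5.5,0,0,0],
  ],
)

```text
clock: 7.35
position: [0.6148, -0.1428, 0.1397]
tool_rot: [-0.212, 2.311, -1.934]
force: [-1.7, 3.3, 0.5]
grip_width: 0.0171
```

Emit:
play_rows(
  rows=[
    [0,0.26,1,0,0,0],
    [0,0.26,1,0,0,0],
    [0,0.26,1,0,0,0],
  ],
)

```text
clock: 7.65
position: [0.6148, -0.1428, 0.1396]
tool_rot: [-0.213, 2.311, -1.932]
force: [-4.8, 7.6, 3.9]
grip_width: 0.0174
```

```bash
python3 - <<'E'
from g import *
port_go(0);s=state();print(s['force'])
E
```

```text
tcp [ 0.6122 -0.1442  0.1392]
shift [2.9 0.2 1. ] turn [ 0.0025  0.0008 -0.0001] n 1.0
[-4.76388872  7.64604078  3.90722165]
```

Emit:
play_rows(
  rows=[
    [0.5,0.2,1,0,0,0],
    [0.5,0.2,1,0,0,0],
    [0.5,0.2,1,0,0,0],
    [0.5,0.2,1,0,0,0],
  ],
)

```text
clock: 8.05
position: [0.6149, -0.1428, 0.1396]
tool_rot: [-0.213, 2.312, -1.93]
force: [-3.9, 11.2, 4.6]
grip_width: 0.0172
```

```bash
python3 - <<'E'
from g import *
s=state();print(s['clock'],s['position'],s['force'],s['wrist_torque'],s['grip_width'])
for n,b in(('scene',(180,260,260,320)),('side',(380,250,440,310))):
    c=cam(n);np.savez(n+'8.npz',**c); S=min(800/(b[2]-b[0]),600/(b[3]-b[1]))
    k=cv2.resize(c['img'][b[1]:b[3],b[0]:b[2]],None,fx=S,fy=S,interpolation=cv2.INTER_CUBIC)
    cv2.imwrite(f'pics/z8_{n}.png',k[:,:,::-1])
port_go(0)
E
```

```text
8.05 [ 0.61485649 -0.14279104  0.13962836] [-3.88130702 11.17241502  4.59480039] [ 3.14701522  1.37718378 -0.04937337] 0.01718790066505115
tcp [ 0.6122 -0.1442  0.1392]
shift [2.9 0.2 1. ] turn [ 0.0036  0.0017 -0.001 ] n 1.0
```

View pics/z8_scene.png

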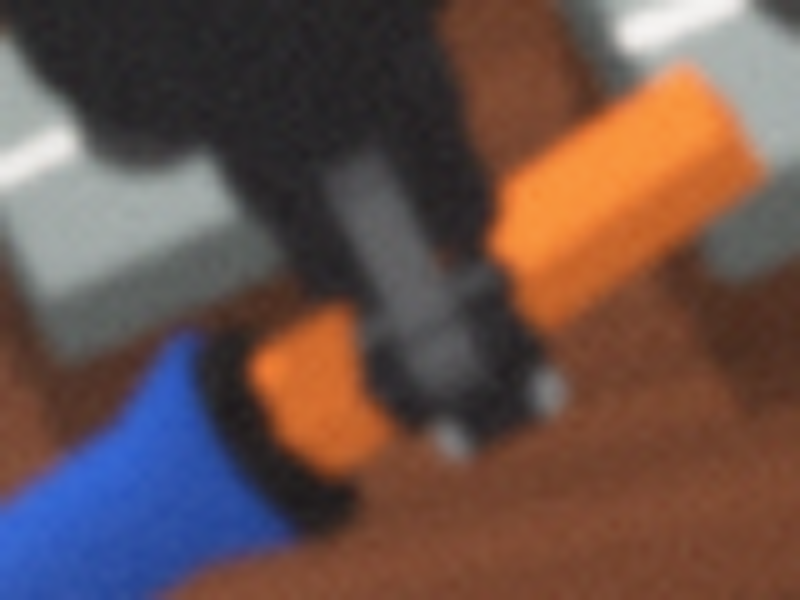

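View pics/z8_side.png

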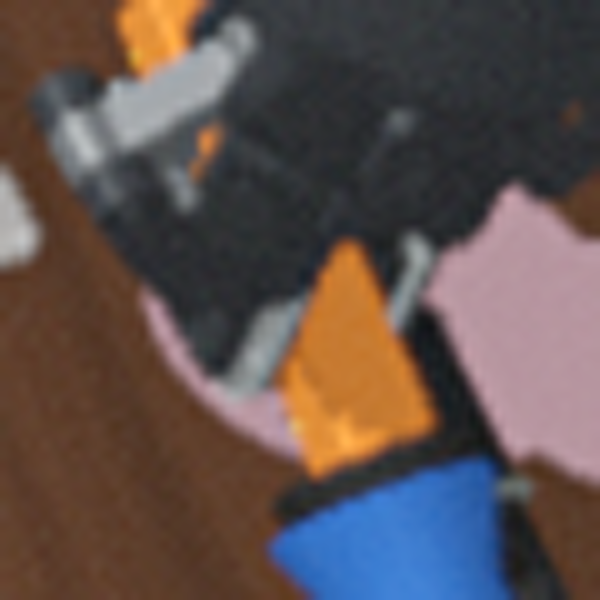

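The collar is flush on the rim, with no gap in either view, and an axial reaction of about 12 N. Next I draw the rod out.

Emit:
play_rows(
  rows=[
    [0,-1,-4,0,0,0],
    [0,-3.5,-13,0,0,0],
    [0,-7.5,-28,0,0,0],
    [0,-12,-45,0,0,0],
    [0,-17,-63,0,0,0],
    [0,-22,-82,0,0,0],
    [0,-27,-101,0,0,0],
    [0,-32,-120,0,0,0],
    [0,-37,-138,0,0,0],
    [0,-37,-138,0,0,0],
    [0,-37,-138,0,0,0],
  ],
)

```text
clock: 9.25
position: [0.5907, -0.017, 0.2002]
tool_rot: [-0.212, 2.309, -1.934]
force: [0.1, 0.1, -0.9]
grip_width: 0.0166
```

```bash
python3 - <<'E'
from g import *
s=state();print(s['clock'],s['position'],s['force'],s['grip_width'])
for n in('wrist','side','scene'):
    c=cam(n);save(c,n+'9.png');np.savez(n+'9.npz',**c)
W=np.array([.4565,-.0562,0])
for z in(.17,.09):
    go_rod(rodpose(-76.0,0),W+[0,0,z],.147)
E
```

```text
9.25 [ 0.59069967 -0.01703483  0.20022018] [ 0.12358399  0.09806161 -0.92150627] 0.016593851101722876
tcp [0.4246 0.0704 0.1523]
shift [ 147.    66.3 -107.7] turn [ 0.4368 -0.0631  0.0019] n 4.0
tcp [0.4246 0.0704 0.0723]
shift [147.2 145.  -93.7] turn [ 0.4368 -0.0631  0.0019] n 5.0
```

View pics/wrist9.png

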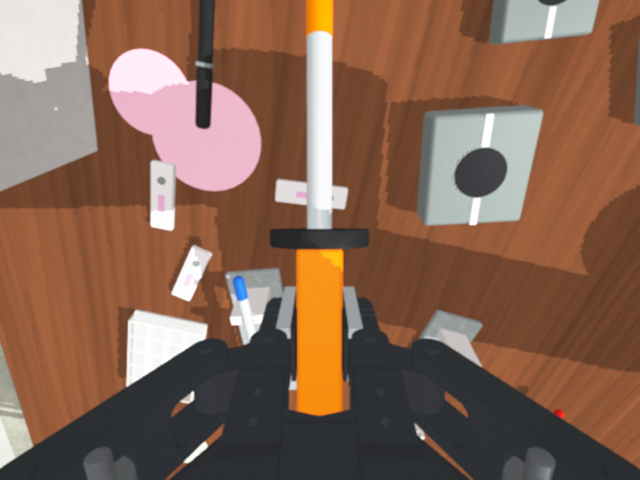

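View pics/scene9.png

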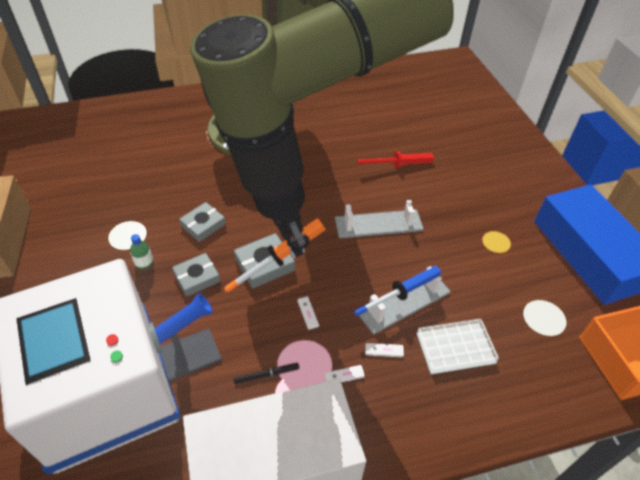

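Emit:
play_rows(
  rows=[
    [15,0,-11,0.06,-0.009,0],
    [40,10,-30,0.15,-0.02,0],
    [75,25,-55,0.25,-0.035,0.001],
    [110,45,-80,0.35,-0.05,0.001],
    [147,66,-108,0.437,-0.063,0.002],
    [147,66,-108,0.437,-0.063,0.002],
    [147,66,-108,0.437,-0.063,0.002],
    [147,66,-108,0.437,-0.063,0.002],
    [147,66,-108,0.437,-0.063,0.002],
  ],
)

```text
clock: 10.3
position: [0.4257, 0.0698, 0.1539]
tool_rot: [-0.216, 1.791, -2.33]
force: [0.3, -0.7, -1.3]
grip_width: 0.0174
```

```bash
python3 - <<'E'
from g import *
s=state();print(s['clock'],s['position'],s['force'],s['grip_width'])
W=np.array([.4565,-.0562,0])
go_rod(rodpose(-76.0,0),W+[0,0,.085],.147)
E
```

```text
10.3 [0.42573739 0.06978667 0.15388281] [ 0.26365069 -0.74341505 -1.34682409] 0.01740877060641614
tcp [0.4246 0.0704 0.0673]
shift [  1.2  83.4 -23.1] turn [ 0.0007 -0.004  -0.0009] n 2.0
```

Emit:
play_rows(
  rows=[
    [0.5,20,-5.5,0,-0.002,0],
    [1,40,-11,0,-0.004,0],
    [1.2,60,-16.6,0,-0.004,0],
    [1.2,75,-20.8,0,-0.004,0],
    [1.2,83,-23,0,-0.004,0],
    [1.2,83,-23,0,-0.004,0],
    [1.2,83,-23,0,-0.004,0],
    [1.2,83,-23,0,-0.004,0],
  ],
)

```text
clock: 11.1
position: [0.4242, 0.0714, 0.0679]
tool_rot: [-0.222, 1.787, -2.326]
force: [-0.2, 0.6, -0.7]
grip_width: 0.017
```

```bash
python3 - <<'E'
from g import *
s=state();print(s['clock'],s['position'],s['force'],s['qd'].round(4),s['grip_width'])
for n,b in(('scene',(180,150,460,360)),('side',(220,150,420,320))):
    c=cam(n);np.savez(n+'10.npz',**c); S=min(800/(b[2]-b[0]),600/(b[3]-b[1]))
    k=cv2.resize(c['img'][b[1]:b[3],b[0]:b[2]],None,fx=S,fy=S,interpolation=cv2.INTER_CUBIC);print(S)
    cv2.imwrite(f'pics/z10_{n}.png',k[:,:,::-1])
c=cam('wrist');save(c,'wrist10.png');np.savez('wrist10.npz',**c)
k=np.load('rod.npz');R0=R.from_rotvec(s['tool_rot']).as_matrix();ax=(R0@k['Rr'])[:,0]
print('pred tip',s['position']+R0@k['o']+.147*ax,'ax',ax)
E
```

```text
11.1 [0.42420613 0.07139281 0.06793055] [-0.22341019  0.62481284 -0.72942768] [ 0.0087 -0.0029 -0.0038 -0.001   0.0024  0.0002] 0.017016198925662175
2.857142857142857
3.5294117647058822
pred tip [ 0.456498   -0.05512349  0.08553824] ax [ 2.45100219e-01 -9.69497670e-01 -3.87885086e-04]
```

View pics/z10_scene.png

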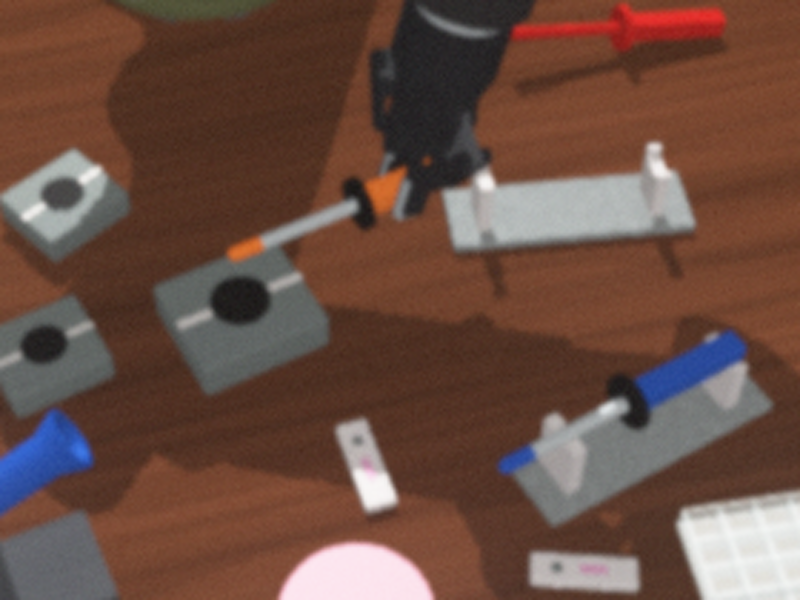

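View pics/z10_side.png

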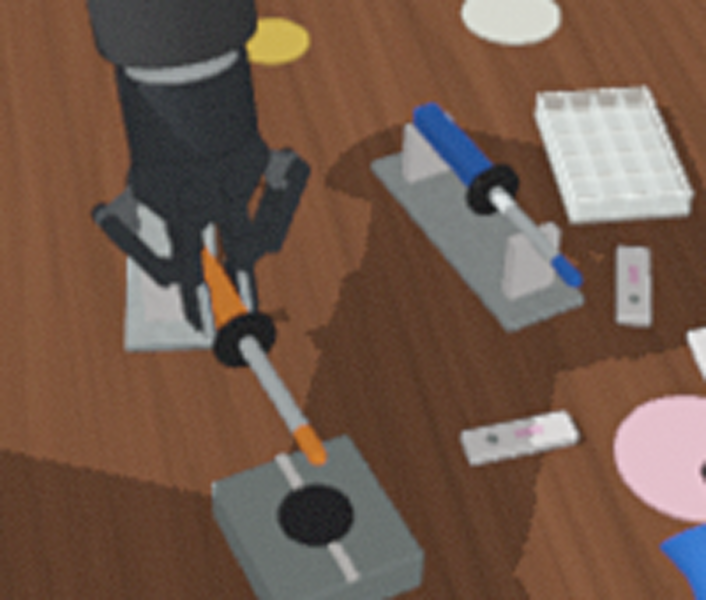

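View pics/wrist10.png

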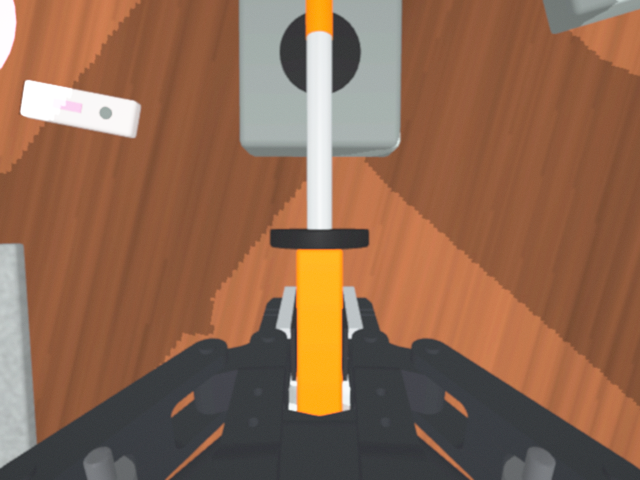

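```bash
python3 - <<'E'
from g import *
S={n:dict(np.load(n+'10.npz')) for n in('scene','side')}
def tri(ps):
    A=np.zeros((3,3));b=np.zeros(3)
    for n,u,v in ps:
        c=S[n];d=ray(c,u,v);d/=np.linalg.norm(d);M=np.eye(3)-np.outer(d,d);A+=M;b+=M@c['e']
    return np.linalg.solve(A,b)
sc=lambda x,y:('scene',180+x/2.857-.5,150+y/2.857-.5); sd=lambda x,y:('side',220+x/3.529-.5,150+y/3.529-.5)
t=tri([sc(229,254),sd(319,464)]);c=tri([sc(358,203),sd(244,338)]);u=(t-c)/np.linalg.norm(t-c)
print('tip end',t,'collar',c,'len(103.5)',np.linalg.norm(t-c),'dir',u,'tip point',t-.005*u)
print('window',tri([sc(240,300),sd(316,516)]))
s=state();print(s['position'],np.abs(s['qd']).max())
# bystanders: image difference vs start in side/scene
for n in('scene','side'):
    a=np.load(n+'3.npz')['img'].astype(int);b=S[n]['img'].astype(int);
    print(n)
E
```

```text
tip end [ 0.45550091 -0.06061367  0.08461257] collar [0.43141472 0.03887262 0.08619982] len(103.5) 0.10237278118525131 dir [ 0.23527929 -0.97180413 -0.01550457] tip point [ 0.45432452 -0.05575465  0.08469009]
window [ 0.45532546 -0.05561927  0.03232986]
[0.42383575 0.07155264 0.06745095] 0.006007903137648081
scene
side
```

Emit:
play_rows(
  rows=[
    [0,0,0,0,0,0],
    [0,0,0,0,0,0],
    [0,0,0,0,0,0],
    [0,0,0,0,0,0],
    [0,0,0,0,0,0],
  ],
)

```text
clock: 11.75
position: [0.4235, 0.0714, 0.0668]
tool_rot: [-0.225, 1.786, -2.326]
force: [-0.1, -0.2, -1.0]
grip_width: 0.0173
```

```bash
python3 - <<'E'
from g import *
s=state();print(s['clock'],s['position'],s['grip_width'],np.abs(s['qd']).max())
print(robot.close_job())
E
```

```text
11.75 [0.4235033  0.0713587  0.06678698] 0.01729202866162388 0.0018092214852962088
the job is handed in; nothing more can be done
None
```

I gauged the blue port with the orange rod and handed the job in at 11.8 s, with the rod still held over the largest reader. The hand-in gives no verdict, so these are my own last checks:

- **Insertion:** the shaft went down the port until the arm stalled at about 12 N. Both camera views showed no gap between collar and rim, and the rod stayed there for more than 0.5 s.
- **Withdrawal:** the rod came right out still gripped, and it had not shifted in the fingers in the wrist picture.
- **Final pose:** triangulated from two views, the tip is about 1 mm from the window's middle and about 5 cm above it. The rod is level within about 0.02 rad and within 0.01 rad of the stripe. Measured joint speeds were below 0.002 rad/s.
- **Rest of the table:** I saw no movement of the blue rod or the other items in the pictures, but I did not measure their positions against the start.

**Disagreements:**
- The rod's position predicted from the arm pose and the one triangulated from the cameras differed by 1–2 mm.
- The port mouth position also needed a sideways correction of about 2–3 mm while inserting.
- The arm crept about 1 mm in the last half second before hand-in, after the tip was last measured.

All of these are within tolerance.

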